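# Nest the shield cans and hold the field probe in the bore

### The arm

A 7-joint arm with a two-finger parallel gripper is mounted at the origin on the work surface. World frame = base frame: x ahead of the robot, y to its left, z up, the work surface at z = 0. Lengths are in mm, angles in rad, forces in N, time in s.
With the tool pointing down it reaches from about 350 to 900 mm from the base axis. Payload 19.9 kg.
Tool frame: the origin (TCP) lies at the very end of the fingers, on their centre line; the grasp point (between the pads) lies 19 mm behind it; z points along the fingers, y is the line along which they close (so a half turn about z gives the same grasp; the last joint's range is limited). The gripper opens to 94 mm and grips with 3 to 60 N. Pads are 16 mm wide; open, the fingers measure 119 mm over their backs; the gripper's body (75 mm by 177 mm) begins 78 mm behind the grasp point.
Start: joints at [-1.383, 0.417, -0.01, 1.614, 0.005, 1.111, -0.053], TCP at [141.747, 608.693, 205.425] pointing down, gripper open.
Joint ranges: [-2.81, 2.81], [-0.39, 2.02], [-1.27, 1.25], [0.06, 2.57], [-1.19, 4.33], [0.19, 2], [-2.82, 2.82]. Speed limits (rad/s): [1.89, 1.89, 2.39, 2.39, 3.01, 3.01, 3.01].

### API

Orientations are given as a unit quaternion [x, y, z, w].
In Python, from station import robot gives the robot as it stands.
- The arm moves only by the tool drive_effector, called after "Call:" as name([rows], argument=value, ...), one row to a line, values as JSON. Schema: {"type":"object","properties":{"ticks":{"type":"array","items":{"type":"number"},"minItems":7,"maxItems":84},"grip_n":{"type":"number"},"only":{"type":"string"},"quiet":{"type":"boolean"},"lines":{"type":"string"}},"required":["ticks"],"additionalProperties":false}. ticks is one flat list of numbers that holds 1 to 12 rows one after another, with no inner brackets; each row has 7 numbers: a rotation vector rx, ry, rz in rad, then dx, dy, dz in shares of the most that a row can go, 1 being 62.5 mm, then the finger opening in mm; each row shifts and turns the commanded pose from where the row before left it, along the tool's axes as they then stand; what a row does not reach is not made up. A row lasts 1/8 s, in which the tool goes at most 62.5 mm and 0.188 rad, less where a joint would pass 70% of its speed; a pose out of reach is approached as far as the arm can. The fingers move at their own pace and stop on an object; grip_n is the grip in N (left out, the last holds). Time passes only in rows, so rows that do not move let the fingers close. The tool returns the time, the measured TCP pose, the force, the opening and the grip force at its end. only (a regular expression) keeps the lines of the reply that match it, lines (a string "A,B") keeps lines A to B, and quiet returns only ok. Input that does not fit is refused with a message, and nothing moves.
- robot.get_obs(): the state, without advancing time (a new reading comes with each control period).
- robot.read_camera(name): name is "scene" or "top" or "wrist"; returns the picture (480x640x3 uint8, blue, green, red); there is no depth.
- robot.camera_model(name): a dict with "vfov" (degrees; the focal length in pixels is half the picture's height over the tangent of half this angle, whatever the lens; pixels are square), "cx", "cy" (the principal point, pixels), "R" (3x3) and "t" (3): a world point X has camera coordinates R X + t. Camera axes: x right, y down, z forward; pixel columns grow to the right and rows downward; lengths in mm; the calibration is good to about 2 mm. The wrist camera is an equidistant fisheye: a pixel r from the principal point sees the ray r / f radians off the axis. A picture is of the moment at which its call begins: read the wrist's pose just before it. camera_model takes no time and is no camera call; for the wrist camera it gives the pose at the moment of the call.
- robot.hand_in(): hands the job in; it is judged then, once.
The state is a dict: "t": time; "joint_positions": joint angles; "qvel": joint speeds; "joint_torque": joint torques, N m; "tcp_pos": TCP position; "orientation": TCP orientation; "contact_force": force on the tool from outside, world axes, zero at the start; "torque": the same for the moment, N m; "finger_gap": finger opening in mm; "finger_force": force on a finger pad.
Only numpy, scipy, OpenCV 4.12 (cv2) and the standard library are available. Lean on these libraries where they do the work, as an engineer would, in place of code of your own. Each camera call takes 0.05 s, during which the arm holds its last target. There are 200 camera calls.

### The job

Build up the magnetic shield on its black base plate: lower the copper can into the fixed steel can and let go, then lower the green can (white cap with a hole) into the copper can and let go; set each down on the floor of the one before, do not drop it. Then take the red-handled probe from its blue stand, lower its stem straight down through the hole in the white cap without touching the can, until the yellow band on the stem is level with the top of the cap, and finish while still holding the probe there, still, upright and centred in the hole. Leave everything else on the bench where it is.

Things in the scene. Friction and masses are not known exactly. Their poses are not given: they have to be found in the camera images.
- outer: Fixed steel can, open at the top, screwed to a black base plate 130 x 130 x 8 mm that is fixed to the bench. Origin: centre of the plate's underside, on the bench; z up. Can outside diameter 86, inside diameter 80; its rim is 48 mm above the bench, its inner floor 12 mm above the bench.
- outer_floor (a point): Centre of the steel can's inner floor (12 mm above the bench), z up. The copper can is to stand here.
- mid: Loose copper-coloured can, open at the top, plain cylinder, about 150 g: outside diameter 60, inside diameter 54, height 68, floor 4 thick. Origin: centre of its underside; z up along the can. Starts standing on the bench. Seated in the steel can, its top 32 mm stand clear of the steel rim, to be gripped from above across the outside.
- mid_floor (a point): Centre of the copper can's inner floor, 4 mm above its underside. The green can is to stand here.
- small: Loose green can with white cap, about 120 g: outside diameter 38, height 96 with the cap. The cap is the top 12 mm, with a central through hole (bore) of diameter 20; below it the can is hollow (inside diameter 33, floor 4 thick). Origin: centre of its underside; z up. Starts standing on the bench. Seated in the copper can, its top 32 mm stand clear of the copper rim.
- bore (a point): Centre of the mouth of the bore, in the top face of the green can's white cap (96 mm above its underside); z is the bore's axis, up.
- holder: Blue probe stand fixed to the bench, 80 x 80 mm, 92 high: a top plate 12 thick with a 19 mm through hole in its centre, on two side walls. Origin: centre of its underside; z up.
- probe: Loose field probe, about 70 g, standing upright in the stand with the underside of its handle resting on the stand's top plate: bare steel stem diameter 8, 80 long, under a round red handle diameter 24, 65 long. Total length 145. Origin: lower end of the stem (12 mm above the bench at the start); z along the probe from stem to handle.
- tip (a point): Lower end of the probe's stem (same point as the probe's origin).
- band (a point): Centre of the yellow band (8 mm tall) on the stem, 60 mm above the tip and 20 mm below the handle.
- grip (a point): Middle of the probe's red handle, on its axis, 112 mm above the tip.
- spool: Bystander: orange plastic solder spool with two flanges, diameter 56, 32 high, standing on a flange (mm). Leave alone. Origin: its underside (on the bench).
- driver: Bystander: yellow-handled screwdriver lying on the bench (mm). Leave alone. Origin: its underside, near its middle.
- carton: Bystander: small white box 70 x 50 x 40 (mm). Leave alone. Origin: its underside (on the bench).
- bottle: Bystander: green bottle, diameter 66, 200 high (mm). Leave alone. Origin: its underside (on the bench).
- tub: Bystander: open blue plastic tub, rim diameter 60, 45 high (not one of the cans) (mm). Leave alone. Origin: its underside (on the bench).
- pliers: Bystander: blue-handled pliers lying flat, about 150 long (mm). Leave alone. Origin: its underside (on the bench).
- fan: Bystander: black square cooling fan 70 x 70, 25 thick, standing on edge (mm). Leave alone. Origin: its underside (on the bench).

How it is judged (in metres and radians):
On the way, in this order (a step that is already met when the one before it is completed fails the run):
1. the copper can is lowered onto the floor of the steel can, still held (horizontal distance between mid and outer_floor below 0.013 m and z of mid in the frame of outer_floor between -0.003 and 0.004 m and angle between mid's own z axis and vertical below 0.06 rad and contact force between the fingers and mid above 0.5 N), for 0.05 s.
2. the copper can stands there, let go (horizontal distance between mid and outer_floor below 0.013 m and z of mid in the frame of outer_floor between -0.003 and 0.004 m and angle between mid's own z axis and vertical below 0.06 rad and contact force between each of the fingers, the arm and mid below 0.1 N), for 0.2 s.
3. the green can is lowered onto the floor of the copper can, still held (horizontal distance between mid and outer_floor below 0.013 m and z of mid in the frame of outer_floor between -0.003 and 0.004 m and angle between each of mid, small's own z axis and vertical below 0.06 rad and horizontal distance between small and mid_floor below 0.013 m and z of small in the frame of mid_floor between -0.003 and 0.004 m and contact force between the fingers and small above 0.5 N), for 0.05 s.
4. the green can stands there, let go (horizontal distance between mid and outer_floor below 0.013 m and z of mid in the frame of outer_floor between -0.003 and 0.004 m and angle between each of mid, small's own z axis and vertical below 0.06 rad and horizontal distance between small and mid_floor below 0.013 m and z of small in the frame of mid_floor between -0.003 and 0.004 m and contact force between each of the fingers, the arm and small below 0.1 N), for 0.2 s.
At the end, for the whole second after the job is handed in: Copper can on the steel can's floor, green can on the copper can's (within 4 mm, upright), both let go. Probe held, still, upright within 0.09 rad, band within 5 mm of the cap top's height and 4 mm of the bore axis, tip within 8 mm of the axis, touching no can nor the stand (all of step 4 and contact force between each of the fingers, the arm and mid below 0.1 N and contact force between the fingers and probe above 0.5 N and z of band in the frame of bore between -0.005 and 0.005 m and horizontal distance between band and bore below 0.004 m and horizontal distance between tip and bore below 0.008 m and angle between probe's own z axis and vertical below 0.09 rad and linear speed of each of probe, small below 0.01 m/s and contact force between probe and small below 0.05 N and contact force between probe and mid below 0.05 N and contact force between probe and outer below 0.05 N and contact force between probe and holder below 0.05 N); the arm keeps its last pose, push and grip.
It fails at once if the probe touches the green can (over 0.3 N) (contact force between probe and small above 0.3 N).
It fails at once if a bystander is moved by more than 30 mm (distance of any of spool, driver, carton, bottle, tub, pliers, fan from where it was at the start of the episode above 0.03 m).
It also fails if it takes over 64 s, if anything falls off the work surface, if the arm or the gripper's body presses on something with over 40 N, if the wrist force passes 120 N, or if a joint passes its speed limit or range.

## Working session

There is one attempt and no reset: what is moved stays moved. The work goes in short steps, Python scripts to look and compute and a tool call to move; the robot and the scene stay as the last step left them, time stands still between calls to the robot, and variables do not carry over. Pictures are saved under pics/ and viewed, at most 12 in all, crops included, and the job is handed in when it is done.

```bash
ls; mkdir -p pics
```

Run:
```python
from station import robot
import cv2,numpy as np
o=robot.get_obs(); print(o['t'],o['tcp_pos'],o['orientation'],o['finger_gap'])
for n in("scene","top","wrist"):
    m=robot.camera_model(n); print(n,m['vfov'],m['cx'],m['cy'],np.round(m['R'],3).tolist(),np.round(m['t'],1).tolist())
    cv2.imwrite(f'pics/{n}0.png',robot.read_camera(n))
```

```text
pics
station.py
0.0 [141.69867234 608.31985109 204.83556568] [ 1.14168072e-01  9.93461253e-01 -6.23957718e-04 -2.26309662e-05] 94.00257620927432
scene 44.90677878039415 315.070399413373 242.72789843710945 [[0.128, 0.992, -0.025], [0.582, -0.095, -0.808], [-0.803, 0.089, -0.589]] [-49.2, -249.5, 1934.6]
top 42.30043290329857 325.27535301467924 239.38790942644312 [[-0.012, -1.0, -0.018], [-0.989, 0.015, -0.149], [0.149, 0.016, -0.989]] [30.5, 569.3, 1678.7]
wrist 65.70646984690485 319.79791225125496 247.54627726521602 [[0.226, 0.974, 0.0], [0.938, -0.218, 0.27], [0.263, -0.061, -0.963]] [-624.3, -26.6, 390.9]
```

View pics/top0.png

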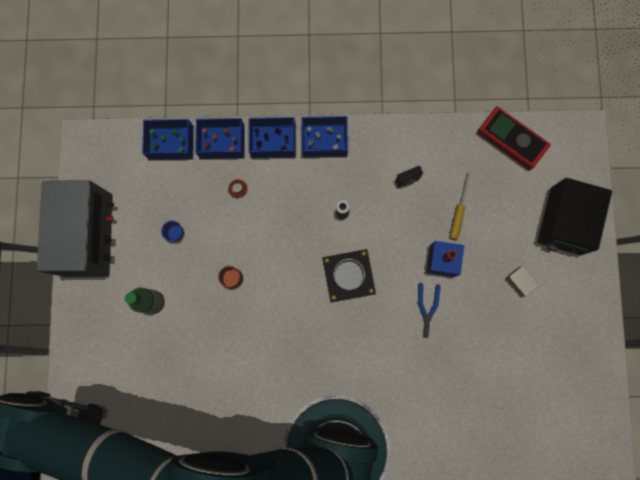

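View pics/scene0.png

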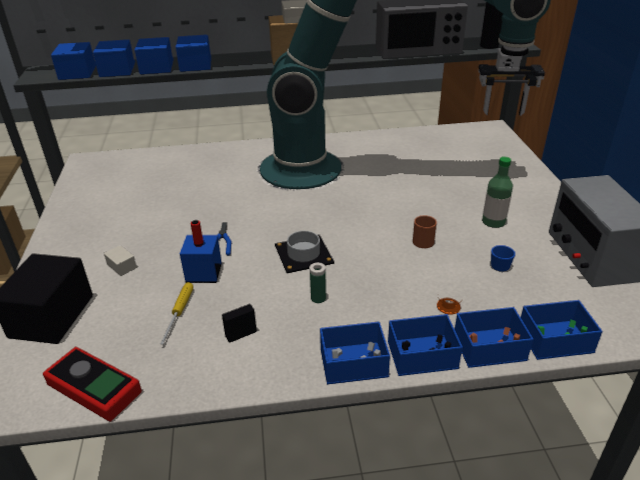

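The top view shows the copper can at (231,278), steel can (349,274), green can (343,210), stand with probe (445,258). The scene view shows the same at (424,232), (303,247), (318,283) and (197,255). Next is the rough two-view triangulation.

Create h.py:
```python
import numpy as np,cv2
from station import robot
from scipy.spatial.transform import Rotation as Rn
def ray(m,p):
    f=240/np.tan(np.radians(m['vfov'])/2); d=np.array([p[0]-m['cx'],p[1]-m['cy']])/f
    if m.get('fish'):
        r=np.hypot(*d); v=np.r_[d/r*np.sin(r),np.cos(r)] if r>1e-9 else np.array([0,0,1.])
    else: v=np.r_[d,1]
    R=np.array(m['R']); v=R.T@(v/np.linalg.norm(v)); return -R.T@np.array(m['t']),v
def onplane(m,p,z):
    c,v=ray(m,p); return c+v*(z-c[2])/v[2]
def tri(obs):
    A=np.zeros((3,3));b=np.zeros(3);L=[ray(m,p) for m,p in obs]
    for c,v in L:
        P=np.eye(3)-np.outer(v,v);A+=P;b+=P@c
    X=np.linalg.solve(A,b); return X,[round(float(np.linalg.norm((np.eye(3)-np.outer(v,v))@(X-c))),1) for c,v in L]
def proj(m,X):
    f=240/np.tan(np.radians(m['vfov'])/2);v=np.array(m['R'])@X+m['t']
    if m.get('fish'):
        r=np.hypot(v[0],v[1]);k=np.arctan2(r,v[2])/max(r,1e-9);return np.array([m['cx'],m['cy']])+f*k*v[:2]
    return np.array([m['cx'],m['cy']])+f*v[:2]/v[2]
def mod(n):
    m=dict(robot.camera_model(n)); m['fish']=n=='wrist'; return m
def blobs(mask,amin=20):
    n,l,s,c=cv2.connectedComponentsWithStats(mask.astype(np.uint8));return [(s[i].tolist(),c[i].round(1).tolist()) for i in range(1,n) if s[i][4]>=amin]
def hsv(im): return cv2.split(cv2.cvtColor(im,cv2.COLOR_BGR2HSV).astype(int))if 0 else [a.astype(int) for a in cv2.split(cv2.cvtColor(im,cv2.COLOR_BGR2HSV))]
```

Run:
```python
from h import *
T,S=mod('top'),mod('scene')
t,s=cv2.imread('pics/top0.png'),cv2.imread('pics/scene0.png')
def win(im,x,y,w,h): z=np.zeros(im.shape[:2],bool);z[y:y+h,x:x+w]=1;return z
for n,im,ws in(('top',t,dict(cu=(205,255,55,50),cap=(325,195,35,30),red=(435,240,30,30),steel=(325,250,50,50))),('scene',s,dict(cu=(400,205,50,50),cap=(300,255,40,50),red=(180,210,40,40),steel=(280,225,50,45)))):
    h,sa,v=hsv(im)
    M=dict(cu=(sa>90)&((h<18)|(h>170))&(v>40),cap=(sa<50)&(v>150),red=(sa>130)&((h<8)|(h>170)),steel=(sa<40)&(v>85))
    for k in M: print(n,k,blobs(M[k]&win(im,*ws[k]),8))
a=cv2.resize(t[180:320,200:480],None,fx=2.8,fy=2.8,interpolation=2); b=cv2.resize(s[190:320,170:460],None,fx=2.7,fy=2.7,interpolation=2)
b=cv2.resize(b,(a.shape[1],int(b.shape[0]*a.shape[1]/b.shape[1])))
cv2.imwrite('pics/c1.png',np.vstack([a,b])[:600])
print(a.shape,b.shape)
```

```text
top cu [([218, 266, 24, 22, 410], [229.5, 276.6])]
top cap []
top red [([446, 250, 10, 9, 49], [450.1, 254.6])]
top steel [([325, 250, 33, 7, 120], [336.5, 251.7]), ([368, 250, 7, 34, 138], [372.0, 261.8]), ([334, 262, 31, 28, 644], [348.3, 275.4]), ([325, 276, 5, 24, 67], [326.2, 290.7]), ([349, 295, 26, 5, 77], [365.0, 297.7])]
scene cu [([413, 216, 24, 32, 644], [424.0, 231.3])]
scene cap [([300, 255, 40, 50, 1024], [322.2, 283.2])]
scene red [([191, 221, 12, 25, 198], [196.7, 233.4])]
scene steel [([280, 225, 50, 28, 795], [305.4, 234.9]), ([280, 259, 5, 11, 33], [281.3, 265.4]), ([307, 262, 23, 8, 109], [318.9, 266.1])]
(392, 784, 3) (351, 784, 3)
```

View pics/c1.png

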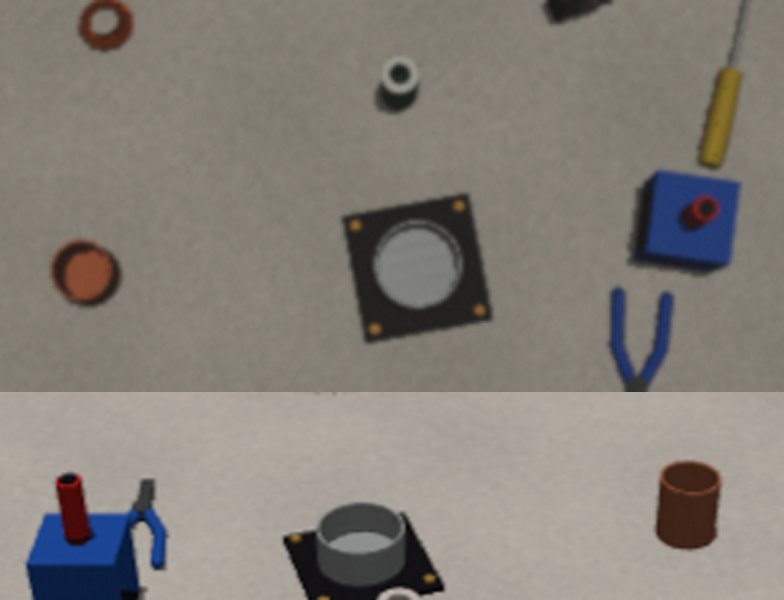

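The crop gives the rim centres. Copper is at top (230.9,277.1), scene (425.3,222.2). Steel is at (349.3,274.3) and (303.6,239.6), cap at (342.9,206.8) and (318,268), and handle top at (452.1,254.6) and (195.5,222.2).

Run:
```python
from h import *
T,S=mod('top'),mod('scene')
for n,a,b,z in(('cu',(230.9,277.1),(425.3,222.2),68),('steel',(349.3,274.3),(303.6,239.6),48),('cap',(342.9,206.8),(318,268),96),('probe',(452.1,254.6),(195.5,222.2),157)):
    X,e=tri([(T,a),(S,b)]); print(n,X.round(1),e,onplane(T,a,z).round(1),onplane(S,b,z).round(1))
o=robot.get_obs();R=Rn.from_quat(o['orientation']).as_matrix();m=mod('wrist')
print(R.round(3).tolist()); C=-np.array(m['R']).T@m['t']; print('cam in tool',(R.T@(C-o['tcp_pos'])).round(1),(R.T@np.array(m['R']).T).round(3).tolist())
```

```text
cu [467.4 284.1  61.8] [3.2, 3.2] [466.1 279.9  68. ] [476.  284.4  68. ]
steel [471.4 -41.2  45.8] [0.9, 0.9] [471.1 -42.1  48. ] [474.5 -40.6  48. ]
cap [651.4 -26.1  90.5] [1.0, 1.0] [650.1 -27.1  96. ] [658.3 -25.9  96. ]
probe [ 508.2 -304.7  154.9] [0.3, 0.3] [ 508.  -304.6  157. ] [ 511.6 -303.9  157. ]
[[-0.974, 0.227, -0.0], [0.227, 0.974, -0.001], [-0.0, -0.001, -1.0]]
cam in tool [  80.    -0.7 -178.8] [[0.0, -0.963, -0.269], [1.0, -0.0, 0.001], [-0.001, -0.269, 0.963]]
```

Triangulated heights (62, 46, 91, 155) agree with the text to within several mm. I'll move above the copper can for a wrist view, after raising the arm to clear the bottle.

Units first: shifts go in shares of 62.5 mm. So -50 mm is -0.8, 50 mm is 0.8.

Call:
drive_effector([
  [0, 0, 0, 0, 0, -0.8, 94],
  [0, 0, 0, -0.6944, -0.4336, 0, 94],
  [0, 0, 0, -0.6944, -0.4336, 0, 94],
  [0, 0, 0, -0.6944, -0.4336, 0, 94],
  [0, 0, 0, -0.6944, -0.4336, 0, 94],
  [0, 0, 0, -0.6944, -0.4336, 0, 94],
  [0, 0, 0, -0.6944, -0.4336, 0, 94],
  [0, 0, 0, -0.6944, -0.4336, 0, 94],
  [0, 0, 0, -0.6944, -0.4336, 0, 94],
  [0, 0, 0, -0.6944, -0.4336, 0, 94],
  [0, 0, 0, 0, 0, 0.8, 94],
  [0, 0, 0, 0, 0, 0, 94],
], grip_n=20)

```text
refused: ticks[0]: [0, 0, 0, 0, 0, -0.8, 94] is not of type 'number' (schema: type "number"). Nothing was moved.
```

Wrong form. The message asks for one flat list, 7 numbers to a row, no inner brackets, so I'll send the same numbers that way.

Call:
drive_effector(ticks=[0, 0, 0, 0, 0, -0.8, 94, 0, 0, 0, -0.6944, -0.4336, 0, 94, 0, 0, 0, -0.6944, -0.4336, 0, 94, 0, 0, 0, -0.6944, -0.4336, 0, 94, 0, 0, 0, -0.6944, -0.4336, 0, 94, 0, 0, 0, -0.6944, -0.4336, 0, 94, 0, 0, 0, -0.6944, -0.4336, 0, 94, 0, 0, 0, -0.6944, -0.4336, 0, 94, 0, 0, 0, -0.6944, -0.4336, 0, 94, 0, 0, 0, -0.6944, -0.4336, 0, 94, 0, 0, 0, 0, 0, 0.8, 94, 0, 0, 0, 0, 0, 0, 94], grip_n=20)

```text
t: 1.65
tcp_pos: [465.4, 281.4, 203.0]
orientation: [0.114, 0.993, -0.002, -0.002]
contact_force: [0.8, -0.3, 1.1]
finger_gap: 94.2
finger_force: 0.0
```

Run:
```python
from h import *
import json
o=robot.get_obs();m=mod('wrist');im=robot.read_camera('wrist');cv2.imwrite('pics/w1.png',im)
print(o['tcp_pos'],o['orientation'],o['qvel'].round(3) if hasattr(o['qvel'],'round') else o['qvel']); print('expect cu rim at',proj(m,np.array([467,282,68])))
json.dump({k:np.array(v).tolist() for k,v in m.items()},open('w1.json','w'))
```

```text
[465.37263537 281.4213486  203.01449998] [ 0.1144207   0.9934285  -0.00193456 -0.00199227] [-0.018 -0.046 -0.002 -0.069  0.009  0.06  -0.009]
expect cu rim at [321.80810324 241.05321803]
```

View pics/w1.png

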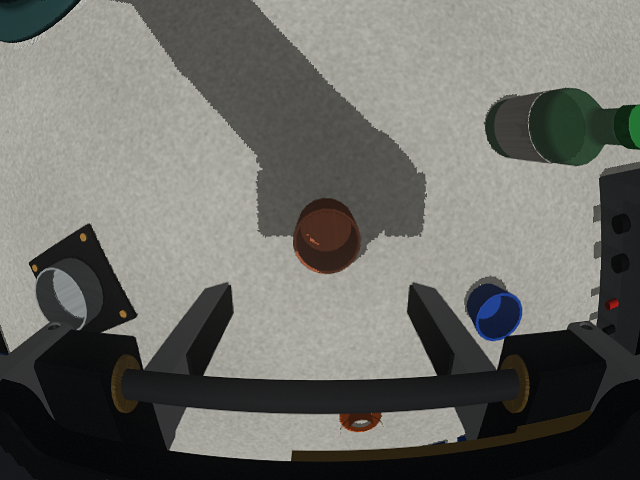

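The copper can's rim is centred near (327,240), about 4 mm off expectation. I'll fit a circle to the rim's near arc with cast rays.

Add to h.py:
```python
def fitcirc(P):
    A=np.c_[2*P[:,:2],np.ones(len(P))];s=np.linalg.lstsq(A,(P[:,:2]**2).sum(1),rcond=None)[0]
    r=np.sqrt(s[2]+s[0]**2+s[1]**2);res=np.abs(np.hypot(P[:,0]-s[0],P[:,1]-s[1])-r);return s[0],s[1],r,res
def fitrob(P):
    for _ in range(4):
        x,y,r,res=fitcirc(P);P=P[res<=max(0.6,1.5*np.median(res))]
    return np.array([x,y,r,np.median(res),len(P)]).round(2)
def outline(mask,near,amin=100):
    c=[k for k in cv2.findContours(mask.astype(np.uint8),cv2.RETR_EXTERNAL,cv2.CHAIN_APPROX_NONE)[0] if cv2.contourArea(k)>amin]
    return min(c,key=lambda k:np.linalg.norm(k.reshape(-1,2).mean(0)-near)).reshape(-1,2).astype(float)
def arc(m,c,z,f=0.45):
    """far-from-nadir part of the outline cast on plane z (the rim's outer edge)"""
    C=-np.array(m['R']).T@m['t'];P=np.array([onplane(m,p,z) for p in c]);ctr=P[:,:2].mean(0)
    u=ctr-C[:2];u/=np.linalg.norm(u);return P[(P[:,:2]-ctr)@u>0]
```

Run:
```python
from h import *
import json
m=json.load(open('w1.json'));im=cv2.imread('pics/w1.png');h,s,v=hsv(im)
M=(s>90)&((h<18)|(h>170))&(v>30)
c=outline(M,(327,238));print(c.min(0),c.max(0))
for z in(58,68,78): print(z,fitrob(arc(m,c,z)))
```

```text
[293. 198.] [360. 273.]
58 [4.7071e+02 2.8532e+02 2.9980e+01 2.2000e-01 9.5000e+01]
68 [4.6813e+02 2.8577e+02 2.9080e+01 2.2000e-01 9.7000e+01]
78 [4.6557e+02 2.8621e+02 2.8150e+01 2.2000e-01 9.8000e+01]
```

Scaled: 4.8 mm is 0.0768, 40 mm is 0.64.

Call:
drive_effector(ticks=[0, 0, 0, -0.0256, 0.0768, 0.48, 94, 0, 0, 0, 0, 0, 0.64, 94, 0, 0, 0, 0, 0, 0, 94, 0, 0, 0, 0, 0, 0, 94])

```text
t: 2.2
tcp_pos: [470.2, 287.8, 137.8]
orientation: [0.114, 0.993, 0.001, 0.001]
contact_force: [-1.3, 0.1, -0.1]
finger_gap: 94.7
finger_force: 0.0
```

Run:
```python
from h import *
import json
o=robot.get_obs();m=mod('wrist');im=robot.read_camera('wrist');cv2.imwrite('pics/w2.png',im)
print(o['tcp_pos'],Rn.from_quat(o['orientation']).as_matrix().round(3).tolist())
m1=json.load(open('w1.json'));c=[]
for mm,i in((m1,cv2.imread('pics/w1.png')),(m,im)):
    h,s,v=hsv(i);M=(s>90)&((h<18)|(h>170))&(v>30)
    c.append(outline(M,proj(mm,np.array([468,286,60]))));print(c[-1].min(0),c[-1].max(0))
for z in(58,63,68,73,78): print(z,fitrob(arc(m1,c[0],z)),fitrob(arc(m,c[1],z)))
```

```text
[470.21813933 287.76813209 137.75108358] [[-0.974, 0.226, 0.002], [0.226, 0.974, 0.001], [-0.001, 0.002, -1.0]]
[293. 198.] [360. 273.]
[275. 204.] [358. 298.]
58 [4.7071e+02 2.8532e+02 2.9980e+01 2.2000e-01 9.5000e+01] [4.7103e+02 2.8510e+02 3.0350e+01 2.1000e-01 1.2100e+02]
63 [4.6944e+02 2.8553e+02 2.9520e+01 2.2000e-01 9.5000e+01] [4.6951e+02 2.8548e+02 2.9740e+01 2.1000e-01 1.2300e+02]
68 [4.6813e+02 2.8577e+02 2.9080e+01 2.2000e-01 9.7000e+01] [4.6798e+02 2.8587e+02 2.9160e+01 2.0000e-01 1.2300e+02]
73 [4.6686e+02 2.8599e+02 2.8610e+01 2.1000e-01 9.7000e+01] [4.6645e+02 2.8625e+02 2.8570e+01 2.0000e-01 1.2300e+02]
78 [4.6557e+02 2.8621e+02 2.8150e+01 2.2000e-01 9.8000e+01] [4.6490e+02 2.8664e+02 2.7980e+01 2.0000e-01 1.2400e+02]
```

Two wrist views agree at z≈66, with the centre at (468,285.8). Descending to TCP z≈42 and gripping.

Call:
drive_effector(ticks=[0, 0, 0, 0.0272, -0.0384, 0, 94, 0, 0, 0, 0, 0, 0.56, 94, 0, 0, 0, 0, 0, 0.56, 94, 0, 0, 0, 0, 0, 0.416, 94, 0, 0, 0, 0, 0, 0, 94, 0, 0, 0, 0, 0, 0, 70, 0, 0, 0, 0, 0, 0, 50, 0, 0, 0, 0, 0, 0, 50, 0, 0, 0, 0, 0, 0, 50, 0, 0, 0, 0, 0, 0, 50], grip_n=20)

```text
t: 3.5
tcp_pos: [467.6, 285.2, 40.0]
orientation: [0.114, 0.993, 0.0, 0.0]
contact_force: [-1.1, 0.0, 7.1]
finger_gap: 60.2
finger_force: 20.0
```

Scaled: -47.6 mm is -0.7616, -11.8 mm is -0.1888.

Call:
drive_effector(ticks=[0, 0, 0, 0, 0, -0.24, 50, 0, 0, 0, 0, 0, -0.72, 50, 0, 0, 0, 0, 0, -0.8, 50, 0, 0, 0, -0.1888, -0.7616, 0, 50, 0, 0, 0, -0.1888, -0.7616, 0, 50, 0, 0, 0, -0.1888, -0.7616, 0, 50, 0, 0, 0, -0.1888, -0.7616, 0, 50, 0, 0, 0, -0.1888, -0.7616, 0, 50, 0, 0, 0, 0, 0, 0, 50, 0, 0, 0, 0, 0, 0, 50, 0, 0, 0, 0, 0, 0, 50])

```text
t: 4.88
tcp_pos: [470.8, 40.8, 149.7]
orientation: [0.113, 0.994, 0.0, 0.0]
contact_force: [-0.2, -0.3, -1.1]
finger_gap: 60.4
finger_force: 20.0
```

Run:
```python
from h import *
import json
o=robot.get_obs();m=mod('wrist');im=robot.read_camera('wrist');cv2.imwrite('pics/w3.png',im)
json.dump({k:np.array(v).tolist() for k,v in m.items()},open('w3.json','w'))
print(o['tcp_pos'],Rn.from_quat(o['orientation']).as_matrix().round(3).tolist(),proj(m,np.array([471,-42,48])))
```

```text
[470.77090631  40.81021714 149.68371786] [[-0.974, 0.225, 0.0], [0.225, 0.974, 0.0], [-0.0, 0.0, -1.0]] [221.59402077 271.50626419]
```

View pics/w3.png

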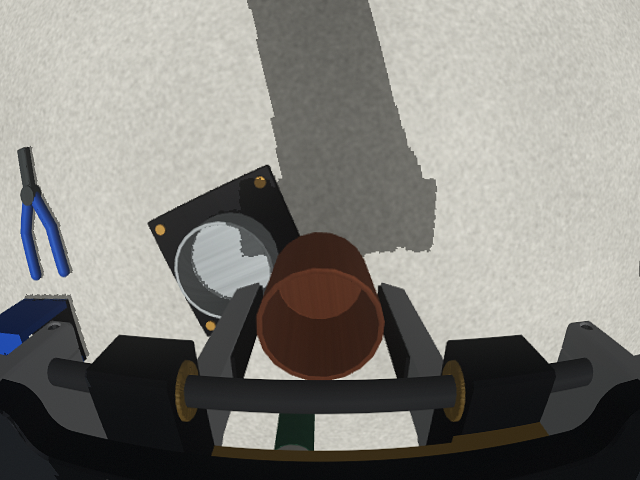

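The copper can is held upright; the steel rim's left arc runs from (225,212) through (176,268) to (215,318). I'll fit it radially.

Run:
```python
from h import *
import json
m=json.load(open('w3.json'));g=cv2.imread('pics/w3.png').max(2).astype(int);c0=np.array([224,267.])
pts=[]
for a in np.radians(np.arange(95,250,4)):   # image angle, y down: lower-left to upper-left
    rr=np.arange(62,40,-.5);L=[g[int(round(c0[1]+r*np.sin(a))),int(round(c0[0]+r*np.cos(a)))] for r in rr]
    k=next((i for i in range(len(L)) if L[i]>90 and min(L[max(0,i-10):i+1])<60),None)
    if k is not None: pts.append(c0+rr[k]*np.array([np.cos(a),np.sin(a)])); 
pts=np.array(pts);print(len(pts),pts[::4].round().tolist())
for z in(43,48,53):
    P=np.array([onplane(m,p,z) for p in pts]);print(z,fitrob(P))
# plate corner screws: centre of opposite screws = plate centre, z=8..
im=cv2.imread('pics/top0.png');h,s,v=hsv(im);M=(s>100)&(h>8)&(h<28)&(v>90);W=np.zeros_like(M);W[245:305,318:380]=1
b=blobs(M&W,3);print(b);T=mod('top');P=[onplane(T,x[1],9) for x in b];print(np.round(P,1),np.mean(P,0))
```

```text
30 [[220.0, 318.0], [206.0, 314.0], [195.0, 306.0], [174.0, 268.0], [176.0, 254.0], [182.0, 242.0], [191.0, 231.0], [202.0, 225.0]]
43 [ 4.732e+02 -4.380e+01  4.328e+01  2.600e-01  2.300e+01]
48 [ 4.7181e+02 -4.1910e+01  4.2560e+01  2.5000e-01  2.4000e+01]
53 [ 4.704e+02 -4.013e+01  4.181e+01  2.500e-01  2.400e+01]
[([362, 252, 4, 3, 8], [363.5, 253.0]), ([325, 259, 4, 3, 8], [326.5, 260.0]), ([370, 289, 3, 3, 8], [370.9, 290.1]), ([332, 296, 4, 3, 11], [333.4, 297.1])]
[[ 534.3  -84.     9. ]
 [ 516.    20.5    9. ]
 [ 429.6 -102.4    9. ]
 [ 411.5    2.6    9. ]] [472.84520984 -40.8416165    9.        ]
```

Steel centre agrees across views at (472,-41.7). Moving over and lowering to just above the floor.

Scaled: -40.1 mm is -0.6416, 25 mm is 0.4.

Call:
drive_effector(ticks=[0, 0, 0, -0.1568, -0.6416, 0, 50, 0, 0, 0, -0.1568, -0.6416, 0, 50, 0, 0, 0, 0, 0, 0, 50, 0, 0, 0, 0, 0, 0, 50, 0, 0, 0, 0, 0, 0.4, 50, 0, 0, 0, 0, 0, 0.4, 50, 0, 0, 0, 0, 0, 0.32, 50, 0, 0, 0, 0, 0, 0.256, 50, 0, 0, 0, 0, 0, 0, 50, 0, 0, 0, 0, 0, 0, 50])

```text
t: 6.18
tcp_pos: [472.1, -42.6, 64.0]
orientation: [0.114, 0.993, 0.0, 0.0]
contact_force: [-0.5, 0.2, -0.9]
finger_gap: 60.3
finger_force: 20.0
```

Call:
drive_effector(ticks=[0, 0, 0, 0, 0, 0.08, 50, 0, 0, 0, 0, 0, 0.048, 50, 0, 0, 0, 0, 0, 0.032, 50, 0, 0, 0, 0, 0, 0.016, 50, 0, 0, 0, 0, 0, 0.008, 50, 0, 0, 0, 0, 0, 0, 50, 0, 0, 0, 0, 0, 0, 50])

```text
t: 7.05
tcp_pos: [471.7, -42.8, 52.0]
orientation: [0.114, 0.993, -0.0, 0.0]
contact_force: [-0.4, -0.5, -0.1]
finger_gap: 60.5
finger_force: 20.0
```

Scaled: 0.5 mm is 0.008.

Call:
drive_effector(ticks=[0, 0, 0, 0, 0, 0.008, 50, 0, 0, 0, 0, 0, 0.008, 50, 0, 0, 0, 0, 0, 0, 50, 0, 0, 0, 0, 0, 0, 50])

```text
t: 7.55
tcp_pos: [471.8, -42.9, 51.8]
orientation: [0.114, 0.993, 0.0, 0.0]
contact_force: [-7.6, -0.1, 23.1]
finger_gap: 60.2
finger_force: 20.0
```

Floor contact at TCP z≈51.9. Release, rise, and go above the green can.

Scaled: -0.7 mm is -0.0112.

Call:
drive_effector(ticks=[0, 0, 0, 0, 0, -0.0112, 50, 0, 0, 0, 0, 0, 0, 75, 0, 0, 0, 0, 0, 0, 94, 0, 0, 0, 0, 0, 0, 94, 0, 0, 0, 0, 0, 0, 94])

```text
t: 8.18
tcp_pos: [471.7, -42.8, 51.6]
orientation: [0.114, 0.993, -0.0, -0.0]
contact_force: [0.5, 0.1, 0.0]
finger_gap: 93.6
finger_force: 0.0
```

Call:
drive_effector(ticks=[0, 0, 0, 0, 0, -0.32, 94, 0, 0, 0, 0, 0, -0.8, 94, 0, 0, 0, 0, 0, -0.96, 94, 0, 0, 0, -0.68, 0.2272, 0, 94, 0, 0, 0, -0.68, 0.2272, 0, 94, 0, 0, 0, -0.68, 0.2272, 0, 94, 0, 0, 0, -0.68, 0.2272, 0, 94, 0, 0, 0, 0, 0, 0, 94, 0, 0, 0, 0, 0, 0, 94, 0, 0, 0, 0, 0, 0, 94])

```text
t: 9.43
tcp_pos: [649.5, -26.3, 182.0]
orientation: [0.114, 0.993, 0.0, 0.0]
contact_force: [0.8, 0.6, 0.5]
finger_gap: 94.1
finger_force: 0.0
```

Run:
```python
from h import *
import json
o=robot.get_obs();m=mod('wrist');im=robot.read_camera('wrist');cv2.imwrite('pics/w4.png',im)
json.dump({k:np.array(v).tolist() for k,v in m.items()},open('w4.json','w'))
print(o['tcp_pos'],Rn.from_quat(o['orientation']).as_matrix().round(3).tolist(),proj(m,np.array([651,-26,96])))
```

```text
[649.46943658 -26.25134002 182.0095737 ] [[-0.974, 0.227, 0.0], [0.227, 0.974, 0.0], [-0.0, 0.0, -1.0]] [320.97094986 257.02398718]
```

View pics/w4.png

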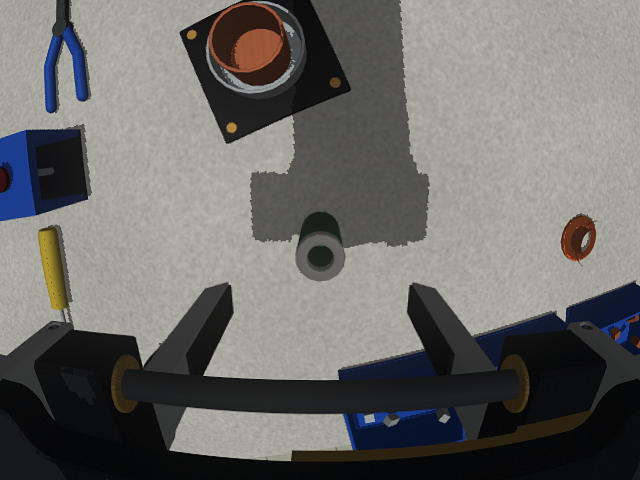

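Copper can stands in the steel can (rim centre near (248,37)); the cap is at (320,257), hole visible, as predicted. Refining with the hole from two heights.

Add to h.py:
```python
def hole(im,m,guess,w=40):
    x,y=np.round(guess).astype(int);g=cv2.cvtColor(im,cv2.COLOR_BGR2GRAY)[y-w:y+w,x-w:x+w]
    t,_=cv2.threshold(g[w-25:w+25,w-25:w+25],0,255,cv2.THRESH_OTSU)
    n,l,s,c=cv2.connectedComponentsWithStats((g<t).astype(np.uint8));i=l[w,w]
    k=cv2.findContours((l==i).astype(np.uint8),cv2.RETR_EXTERNAL,cv2.CHAIN_APPROX_NONE)[0][0].reshape(-1,2)+[x-w,y-w]
    return k.astype(float),t,int(s[i][4])
```

```text
(no output)
```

Call:
drive_effector(ticks=[0, 0, 0, 0, 0, 0.4, 94, 0, 0, 0, 0, 0, 0.24, 94, 0, 0, 0, 0, 0, 0, 94, 0, 0, 0, 0, 0, 0, 94, 0, 0, 0, 0, 0, 0, 94])

```text
t: 10.1
tcp_pos: [650.5, -26.1, 142.5]
orientation: [0.114, 0.993, 0.0, 0.001]
contact_force: [0.2, 0.5, -0.3]
finger_gap: 93.7
finger_force: 0.0
```

Run:
```python
from h import *
import json
o=robot.get_obs();m=mod('wrist');im=robot.read_camera('wrist');cv2.imwrite('pics/w5.png',im)
print(o['tcp_pos'])
m4=json.load(open('w4.json'));i4=cv2.imread('pics/w4.png');ks=[]
for mm,i in((m4,i4),(m,im)):
    k,t,a=hole(i,mm,proj(mm,np.array([651,-26,96.])));ks.append(k);print(t,a,k.min(0),k.max(0))
for z in(86,91,96,101): print(z,*[fitrob(np.array([onplane(mm,p,z) for p in k])) for mm,k in zip((m4,m),ks)])
h,s,v=hsv(i4);M=(s>90)&((h<18)|(h>170))&(v>30);M[:, :205]=0
c=outline(M,(248,40));print(c.min(0),c.max(0))
z=80;P=np.array([onplane(m4,p,z) for p in c[c[:,1]<60]]);print('cu seated',fitrob(P),fitrob(P[P[:,0]<P[:,0].mean()]))
```

```text
[650.5056415  -26.13084236 142.47318741]
77.0 562 [307. 245.] [333. 271.]
72.0 727 [305. 260.] [335. 289.]
86 [ 6.5452e+02 -2.7440e+01  1.0240e+01  1.8000e-01  7.4000e+01] [ 6.5493e+02 -2.7560e+01  1.0240e+01  1.6000e-01  8.5000e+01]
91 [ 6.5301e+02 -2.7100e+01  1.0050e+01  1.8000e-01  7.4000e+01] [ 6.5317e+02 -2.7150e+01  1.0020e+01  1.5000e-01  8.5000e+01]
96 [ 6.515e+02 -2.676e+01  9.860e+00  1.800e-01  7.400e+01] [ 6.5141e+02 -2.6750e+01  9.8000e+00  1.5000e-01  8.5000e+01]
101 [ 6.4998e+02 -2.6420e+01  9.6800e+00  1.7000e-01  7.4000e+01] [ 6.4965e+02 -2.6350e+01  9.5900e+00  1.5000e-01  8.5000e+01]
[209.   2.] [290.  84.]
cu seated [ 4.7329e+02 -4.3130e+01  2.9710e+01  1.8000e-01  6.4000e+01] [ 4.7306e+02 -4.3390e+01  2.9530e+01  2.0000e-01  7.9000e+01]
```

Call:
drive_effector(ticks=[0, 0, 0, -0.0176, -0.0064, 0.4, 70, 0, 0, 0, 0, 0, 0.4, 60, 0, 0, 0, 0, 0, 0.32, 60, 0, 0, 0, 0, 0, 0, 50, 0, 0, 0, 0, 0, 0, 30, 0, 0, 0, 0, 0, 0, 30, 0, 0, 0, 0, 0, 0, 30, 0, 0, 0, 0, 0, 0, 30, 0, 0, 0, 0, 0, 0, 30], grip_n=20)

```text
t: 11.28
tcp_pos: [651.8, -26.7, 72.7]
orientation: [0.114, 0.993, 0.0, 0.001]
contact_force: [-0.3, -0.3, 7.9]
finger_gap: 38.4
finger_force: 20.0
```

Scaled: -50 mm is -0.8, -45 mm is -0.72.

Call:
drive_effector(ticks=[0, 0, 0, 0, 0, -0.24, 30, 0, 0, 0, 0, 0, -0.72, 30, 0, 0, 0, 0, 0, -0.8, 30, 0, 0, 0, 0.544, -0.1808, 0, 30, 0, 0, 0, 0.544, -0.1808, 0, 30, 0, 0, 0, 0.544, -0.1808, 0, 30, 0, 0, 0, 0.544, -0.1808, 0, 30, 0, 0, 0, 0.544, -0.1824, 0, 30, 0, 0, 0, 0, 0, 0, 30, 0, 0, 0, 0, 0, 0, 30, 0, 0, 0, 0, 0, 0, 30])

```text
t: 12.65
tcp_pos: [473.3, -43.2, 181.9]
orientation: [0.114, 0.993, -0.0, 0.0]
contact_force: [-0.1, -0.6, -1.4]
finger_gap: 38.3
finger_force: 20.0
```

Run:
```python
from h import *
import json
o=robot.get_obs();m=mod('wrist');im=robot.read_camera('wrist');cv2.imwrite('pics/w6.png',im)
json.dump({k:np.array(v).tolist() for k,v in m.items()},open('w6.json','w'))
print(o['tcp_pos'],Rn.from_quat(o['orientation']).as_matrix().round(3).tolist(),proj(m,np.array([473,-43,80])))
```

```text
[473.31525584 -43.21126326 181.87828875] [[-0.974, 0.227, 0.0], [0.227, 0.974, -0.0], [-0.0, -0.0, -1.0]] [320.39828926 248.81960478]
```

View pics/w6.png

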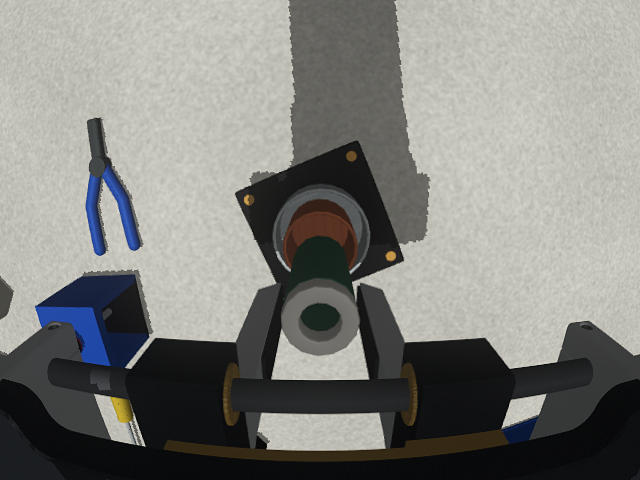

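The green can hangs upright, centred on x≈320, as is the copper rim (283–358, predicted 320.4). Lowering.

Scaled: 3 mm is 0.048, 2 mm is 0.032.

Call:
drive_effector(ticks=[0, 0, 0, 0, 0, 0.24, 30, 0, 0, 0, 0, 0, 0.32, 30, 0, 0, 0, 0, 0, 0.32, 30, 0, 0, 0, 0, 0, 0.32, 30, 0, 0, 0, 0, 0, 0.16, 30, 0, 0, 0, 0, 0, 0.048, 30, 0, 0, 0, 0, 0, 0.032, 30, 0, 0, 0, 0, 0, 0.016, 30, 0, 0, 0, 0, 0, 0.008, 30, 0, 0, 0, 0, 0, 0, 30, 0, 0, 0, 0, 0, 0, 30])

```text
t: 14.08
tcp_pos: [472.8, -43.3, 90.3]
orientation: [0.114, 0.993, 0.0, 0.0]
contact_force: [1.1, 0.5, -1.2]
finger_gap: 38.3
finger_force: 20.0
```

Scaled: 0.6 mm is 0.0096, 0.5 mm is 0.008.

Call:
drive_effector(ticks=[0, 0, 0, 0, 0, 0.0096, 30, 0, 0, 0, 0, 0, 0.008, 30, 0, 0, 0, 0, 0, 0.008, 30, 0, 0, 0, 0, 0, 0, 30, 0, 0, 0, 0, 0, 0, 30])

```text
t: 14.7
tcp_pos: [472.7, -43.3, 88.6]
orientation: [0.114, 0.993, -0.0, 0.0]
contact_force: [-1.0, 0.7, 1.7]
finger_gap: 38.0
finger_force: 20.0
```

Scaled: 0.4 mm is 0.0064.

Call:
drive_effector(ticks=[0, 0, 0, 0, 0, 0.0064, 30, 0, 0, 0, 0, 0, 0, 30, 0, 0, 0, 0, 0, 0, 30])

```text
t: 15.08
tcp_pos: [473.0, -43.3, 88.6]
orientation: [0.114, 0.993, 0.0, 0.0]
contact_force: [-2.2, -0.3, 10.4]
finger_gap: 38.3
finger_force: 20.0
```

Contact. Release, rise, and measure the bore from two heights on the way up.

Scaled: -20 mm is -0.32, -0.4 mm is -0.0064.

Call:
drive_effector(ticks=[0, 0, 0, 0, 0, -0.0064, 30, 0, 0, 0, 0, 0, 0, 50, 0, 0, 0, 0, 0, 0, 70, 0, 0, 0, 0, 0, 0, 70, 0, 0, 0, 0, 0, 0, 70, 0, 0, 0, 0, 0, -0.32, 80, 0, 0, 0, 0, 0, -0.72, 94, 0, 0, 0, 0, 0, 0, 94, 0, 0, 0, 0, 0, 0, 94, 0, 0, 0, 0, 0, 0, 94])

```text
t: 16.32
tcp_pos: [472.2, -43.2, 152.8]
orientation: [0.114, 0.993, -0.0, -0.001]
contact_force: [0.2, 1.2, -0.1]
finger_gap: 94.1
finger_force: 0.0
```

Create look.py:
```python
from h import *
import json,sys
n=sys.argv[1];o=robot.get_obs();m=mod('wrist');im=robot.read_camera('wrist');cv2.imwrite(f'pics/{n}.png',im)
json.dump({k:np.array(v).tolist() for k,v in m.items()},open(n+'.json','w'));print(o['tcp_pos'])
```

```bash
python3 look.py a1
```

```text
[472.2044802  -43.21341164 152.79617508]
```

Call:
drive_effector(ticks=[0, 0, 0, 0, 0, -0.8, 94, 0, 0, 0, 0, 0, -0.64, 94, 0, 0, 0, 0, 0, 0, 94, 0, 0, 0, 0, 0, 0, 94, 0, 0, 0, 0, 0, 0, 94])

```text
t: 17.0
tcp_pos: [472.1, -43.3, 242.4]
orientation: [0.114, 0.993, -0.0, -0.001]
contact_force: [-0.5, -0.2, 0.0]
finger_gap: 94.3
finger_force: 0.0
```

```bash
python3 look.py a2
```

Run:
```python
from h import *
import json
L=[(json.load(open(n+'.json')),cv2.imread(f'pics/{n}.png')) for n in('a1','a2')]
K=[(m,)+hole(i,m,proj(m,np.array([473,-43.3,112.]))) for m,i in L]
for m,k,t,a in K: print(t,a,k.min(0),k.max(0))
for z in(102,107,112,117): print(z,*[fitrob(np.array([onplane(m,p,z) for p in k])) for m,k,_,_ in K])
```

```text
[472.13810857 -43.26351652 242.40084459]
73.0 745 [305. 261.] [336. 291.]
71.0 409 [309. 230.] [331. 251.]
102 [ 4.7589e+02 -4.4150e+01  1.0150e+01  1.8000e-01  8.5000e+01] [ 4.7471e+02 -4.3910e+01  9.8900e+00  1.7000e-01  6.3000e+01]
107 [ 4.7411e+02 -4.3750e+01  9.9300e+00  1.8000e-01  8.5000e+01] [ 4.7345e+02 -4.3620e+01  9.7300e+00  1.7000e-01  6.3000e+01]
112 [ 4.7234e+02 -4.3330e+01  9.7000e+00  1.7000e-01  8.6000e+01] [ 4.7219e+02 -4.3330e+01  9.5800e+00  1.7000e-01  6.3000e+01]
117 [ 4.7057e+02 -4.2930e+01  9.4800e+00  1.7000e-01  8.6000e+01] [ 4.7094e+02 -4.3050e+01  9.4200e+00  1.7000e-01  6.3000e+01]
```

Bore measured at (472.3,-43.3), z≈112.5 (expected 112). On to the probe.

Scaled: -49.3 mm is -0.7888, -18.9 mm is -0.3024.

Call:
drive_effector(ticks=[0, 0, 0, -0.3024, -0.7888, 0, 94, 0, 0, 0, -0.3024, -0.7888, 0, 94, 0, 0, 0, -0.3024, -0.7888, 0, 94, 0, 0, 0, -0.3024, -0.7888, 0, 94, 0, 0, 0, -0.3024, -0.7888, 0, 80, 0, 0, 0, 0, 0, 0, 70, 0, 0, 0, 0, 0, 0, 60, 0, 0, 0, 0, 0, 0, 60])

```text
t: 18.05
tcp_pos: [509.1, -303.5, 243.4]
orientation: [0.113, 0.994, 0.0, -0.0]
contact_force: [-0.1, 0.2, 0.8]
finger_gap: 60.9
finger_force: 0.0
```

```bash
python3 look.py p1
```

```text
[ 509.07274262 -303.48474734  243.41320177]
```

Call:
drive_effector(ticks=[0, 0, 0, 0, 0, -0.48, 60, 0, 0, 0, 0, 0, -0.32, 60, 0, 0, 0, 0, 0, 0, 60, 0, 0, 0, 0, 0, 0, 60, 0, 0, 0, 0, 0, 0, 60])

```text
t: 18.73
tcp_pos: [508.6, -304.4, 292.9]
orientation: [0.114, 0.993, 0.0, -0.0]
contact_force: [-1.4, 0.9, -0.3]
finger_gap: 60.0
finger_force: 0.0
```

```bash
python3 look.py p2
```

Run:
```python
from h import *
import json
for n in('p1','p2'):
    m=json.load(open(n+'.json'));im=cv2.imread(f'pics/{n}.png');h,s,v=hsv(im)
    q=proj(m,np.array([508,-304.7,157.]));M=(s>110)&((h<8)|(h>170))&(v>30);print(q,blobs(M,100))
    c=outline(M,q);print(c.min(0),c.max(0))
    for z in(147,152,157,162): print(z,fitrob(arc(m,c,z)))
    x,y=q.astype(int);cv2.imwrite(f'pics/{n}c.png',cv2.resize(im[max(0,y-80):y+80,x-100:x+100],None,fx=2,fy=2))
cv2.imwrite('pics/pc.png',np.hstack([cv2.imread('pics/p1c.png'),cv2.imread('pics/p2c.png')]))
```

```text
[ 508.64718931 -304.35455197  292.87857865]
[318.23257676 254.04864201] [([303, 224, 31, 46, 758], [317.9, 243.0]), ([221, 432, 52, 18, 397], [239.4, 442.1])]
[303. 224.] [333. 269.]
147 [ 5.1132e+02 -3.0580e+02  1.1440e+01  2.0000e-01  5.3000e+01]
152 [ 5.0986e+02 -3.0545e+02  1.1230e+01  2.0000e-01  5.3000e+01]
157 [ 5.0840e+02 -3.0509e+02  1.1020e+01  2.0000e-01  5.3000e+01]
162 [ 5.0694e+02 -3.0474e+02  1.0820e+01  1.9000e-01  5.3000e+01]
[319.47699863 238.19472309] [([307, 215, 26, 37, 521], [319.1, 229.8]), ([225, 412, 79, 39, 1404], [263.1, 433.5])]
[307. 215.] [332. 251.]
147 [ 5.1102e+02 -3.0571e+02  1.1230e+01  2.2000e-01  4.4000e+01]
152 [ 5.0978e+02 -3.0543e+02  1.1050e+01  2.2000e-01  4.4000e+01]
157 [ 5.0855e+02 -3.0514e+02  1.0880e+01  2.1000e-01  4.4000e+01]
162 [ 5.0731e+02 -3.0485e+02  1.0710e+01  2.1000e-01  4.4000e+01]
```

View pics/pc.png

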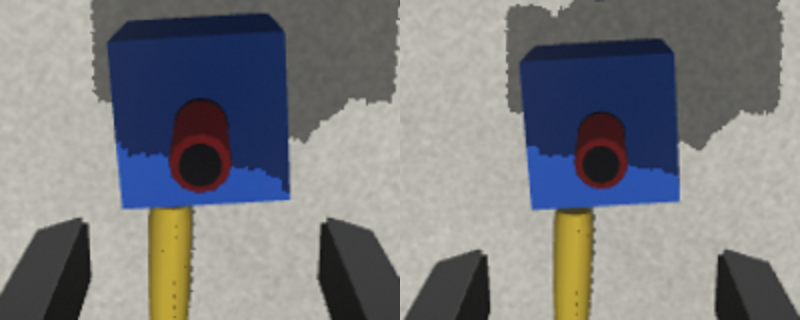

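Probe stands upright, handle top at (508.5,-305.1), z≈155. Descend to TCP 105 and grip.

Scaled: 8 mm is 0.128, 45 mm is 0.72.

Call:
drive_effector(ticks=[0, 0, 0, 0, -0.0128, 0.72, 60, 0, 0, 0, 0, 0, 0.72, 60, 0, 0, 0, 0, 0, 0.64, 60, 0, 0, 0, 0, 0, 0.48, 60, 0, 0, 0, 0, 0, 0.32, 60, 0, 0, 0, 0, 0, 0.128, 60, 0, 0, 0, 0, 0, 0, 60, 0, 0, 0, 0, 0, 0, 40, 0, 0, 0, 0, 0, 0, 15, 0, 0, 0, 0, 0, 0, 15, 0, 0, 0, 0, 0, 0, 15, 0, 0, 0, 0, 0, 0, 15], grip_n=25)

```text
t: 20.27
tcp_pos: [508.8, -305.6, 105.8]
orientation: [0.114, 0.993, -0.0, 0.0]
contact_force: [-0.6, 0.2, 2.1]
finger_gap: 23.6
finger_force: 25.0
```

Call:
drive_effector(ticks=[0, 0, 0, 0, 0, 0, 15, 0, 0, 0, 0, 0, 0, 15])

```text
t: 20.52
tcp_pos: [508.7, -305.6, 105.7]
orientation: [0.114, 0.993, -0.0, 0.0]
contact_force: [-0.8, 0.7, 4.2]
finger_gap: 23.8
finger_force: 25.0
```

Call:
drive_effector(ticks=[0, 0, 0, 0, 0, -0.128, 15, 0, 0, 0, 0, 0, -0.48, 15, 0, 0, 0, 0, 0, -0.72, 15, 0, 0, 0, 0, 0, -0.72, 15, 0, 0, 0, 0, 0, -0.592, 15, 0, 0, 0, 0, 0, 0, 15, 0, 0, 0, 0.304, 0.7904, 0, 15, 0, 0, 0, 0.304, 0.7904, 0, 15, 0, 0, 0, 0.304, 0.7904, 0, 15, 0, 0, 0, 0.304, 0.7904, 0, 15, 0, 0, 0, 0.304, 0.7904, 0, 15, 0, 0, 0, 0, 0, 0, 15])

```text
t: 22.02
tcp_pos: [471.4, -39.8, 269.9]
orientation: [0.111, 0.994, 0.0, -0.001]
contact_force: [0.7, -0.5, -1.2]
finger_gap: 23.9
finger_force: 25.0
```

Call:
drive_effector(ticks=[0, 0, 0, 0, 0, 0, 15, 0, 0, 0, 0, 0, 0, 15, 0, 0, 0, 0, 0, 0, 15])

```text
t: 22.4
tcp_pos: [472.1, -44.2, 270.4]
orientation: [0.115, 0.993, -0.0, -0.0]
contact_force: [-0.0, -0.2, -0.2]
finger_gap: 23.5
finger_force: 25.0
```

```bash
python3 look.py q1
```

Run:
```python
from h import *
a=robot.read_camera('scene');b=robot.read_camera('top');cv2.imwrite('pics/s2.png',a);cv2.imwrite('pics/t2.png',b)
S,T=mod('scene'),mod('top')
X=np.array([472.3,-43.3,180.]);ps,pt=proj(S,X).astype(int),proj(T,X).astype(int);print(ps,pt)
w=cv2.imread('pics/q1.png')[160:460,170:470]
s=cv2.resize(a[ps[1]-50:ps[1]+70,ps[0]-60:ps[0]+60],(480,480),interpolation=2)
cv2.imwrite('pics/q1c.png',np.hstack([s,cv2.copyMakeBorder(w,0,180,0,0,0)]))
```

```text
[472.12404183 -44.21985524 270.4056393 ]
[300 196] [350 268]
```

View pics/q1c.png

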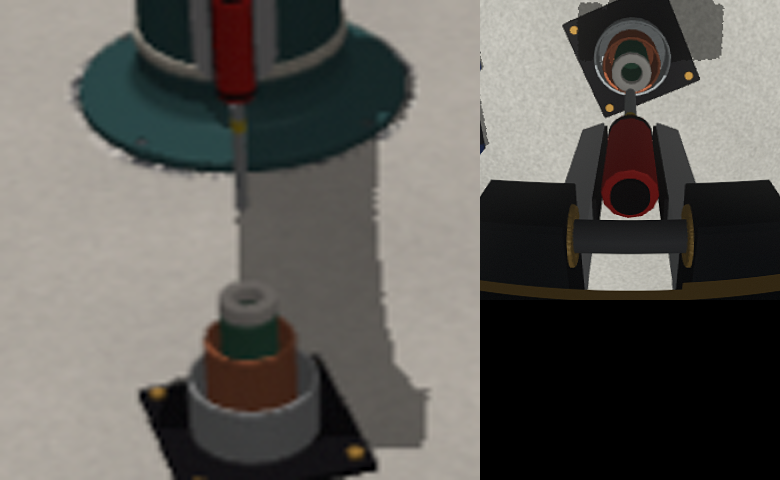

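The probe hangs straight, tip at scene (300.5,198) against (300,198) predicted for a vertical probe; all three cans are nested. I'll descend to ~15 mm above the cap and measure tip against bore.

Scaled: 25 mm is 0.4.

Call:
drive_effector(ticks=[0, 0, 0, 0, 0, 0.4, 15, 0, 0, 0, 0, 0, 0.4, 15, 0, 0, 0, 0, 0, 0, 15, 0, 0, 0, 0, 0, 0, 15, 0, 0, 0, 0, 0, 0, 15, 0, 0, 0, 0, 0, 0, 15])

```text
t: 23.3
tcp_pos: [472.4, -43.4, 221.2]
orientation: [0.114, 0.993, 0.0, 0.0]
contact_force: [-0.5, -0.3, -0.9]
finger_gap: 24.0
finger_force: 25.0
```

```bash
python3 look.py q2
```

Run:
```python
from h import *
import json
a=robot.read_camera('scene');cv2.imwrite('pics/s3.png',a);S=mod('scene');o=robot.get_obs();print(o['tcp_pos'])
m=json.load(open('q2.json'));w=cv2.imread('pics/q2.png')
for z in(112,127): print(z,'scene',proj(S,np.array([472.3,-43.3,z])),'wrist',proj(m,np.array([472.3,-43.3,z])))
p=proj(S,np.array([472.3,-43.3,127])).astype(int);q=proj(m,np.array([472.3,-43.3,120])).astype(int);print(p,q)
s=cv2.resize(a[p[1]-25:p[1]+25,p[0]-20:p[0]+20],(400,500),interpolation=2);w=cv2.resize(w[q[1]-50:q[1]+50,q[0]-40:q[0]+40],(400,500),interpolation=2)
cv2.imwrite('pics/q2c.png',np.hstack([s,w]))
```

```text
[472.42450999 -43.41032871 221.150039  ]
[472.3177046  -43.4006639  220.92706683]
112 scene [301.53979257 218.91117414] wrist [320.22295048 246.55820503]
127 scene [301.31340318 214.00432502] wrist [320.2762099  251.80820968]
[301 214] [320 249]
```

View pics/q2c.png

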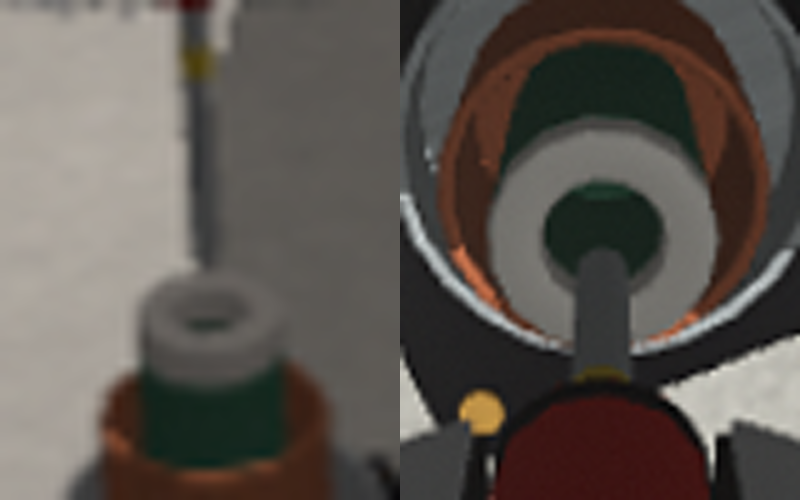

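In the wrist crop the tip sits at about (320.8,251) and the bore at (320.8,246.3). Predictions for exact alignment are (320.3,251.8) and (320.2,246.6), and the scene view agrees too, so the probe is centred and vertical. Lowering it.

Units first: shifts go in shares of 62.5 mm. So 10 mm is 0.16, 8 mm is 0.128.

Call:
drive_effector(ticks=[0, 0, 0, 0, 0, 0.08, 15, 0, 0, 0, 0, 0, 0.16, 15, 0, 0, 0, 0, 0, 0.192, 15, 0, 0, 0, 0, 0, 0.192, 15, 0, 0, 0, 0, 0, 0.192, 15, 0, 0, 0, 0, 0, 0.192, 15, 0, 0, 0, 0, 0, 0.128, 15, 0, 0, 0, 0, 0, 0.064, 15, 0, 0, 0, 0, 0, 0, 15, 0, 0, 0, 0, 0, 0, 15, 0, 0, 0, 0, 0, 0, 15, 0, 0, 0, 0, 0, 0, 15])

```text
t: 24.9
tcp_pos: [472.3, -43.4, 145.8]
orientation: [0.114, 0.993, 0.0, 0.0]
contact_force: [-0.8, -0.8, -0.7]
finger_gap: 23.9
finger_force: 25.0
```

```bash
python3 look.py q3
```

Run:
```python
from h import *
import json
a=robot.read_camera('scene');cv2.imwrite('pics/s4.png',a);S=mod('scene')
m=json.load(open('q3.json'));w=cv2.imread('pics/q3.png')
for z in(112,):
  for n,mm in(('scene',S),('wrist',m)): print(n,z,proj(mm,np.array([472.3,-43.3,z])))
p=proj(S,np.array([472.3,-43.3,112])).astype(int);q=proj(m,np.array([472.3,-43.3,112])).astype(int);print(p,q)
s=cv2.resize(a[p[1]-25:p[1]+25,p[0]-20:p[0]+20],(400,500),interpolation=2);w=cv2.resize(w[q[1]-50:q[1]+50,q[0]-40:q[0]+40],(400,500),interpolation=2)
cv2.imwrite('pics/q3c.png',np.hstack([s,w]))
```

```text
[472.27606579 -43.41195798 145.76611672]
scene 112 [301.53979257 218.91117414]
wrist 112 [320.63157326 279.95555997]
[301 218] [320 279]
```

View pics/q3c.png

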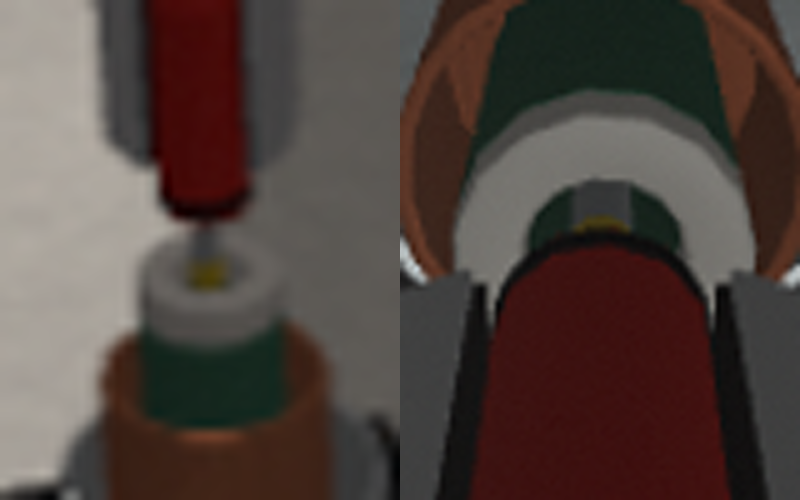

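The yellow band sits at the cap mouth, scene crop (207,272) against hole centre (208,268). The stem is centred and clear of the walls, and the tool is still. Handing in.

```bash
python3 -c "
from station import robot
print(robot.hand_in())"
```

```text
the job is handed in; nothing more can be done
None
```

The job is handed in, with no verdict returned: the copper and green cans are nested and let go, and the probe is held still and centred in the bore with its yellow band at the cap top, after about 25 s of the 64 s allowed.

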